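# Pop a sunken spice jar out of its push-release well and shelve it

### The arm

A 6-joint arm with a two-finger parallel gripper is mounted at the origin on the work surface. World frame = base frame: x ahead of the robot, y to its left, z up, the work surface at z = 0. Lengths are in m, angles in degrees, forces in N, time in s.
With the tool pointing down it reaches from about 0.325 to 0.85 m from the base axis. Payload 4.4 kg.
Tool frame: the origin (TCP) lies at the very end of the fingers, on their centre line; the grasp point (between the pads) lies behind it (manip.tcp_to_grasp is the z of the grasp point in the tool frame, in m); z points along the fingers, y is the direction in which the jaws open and shut (so a half turn about z gives the same grasp; the last joint's range is limited). The gripper opens to 94 mm and grips with 3 to 60 N. Pads are 16 mm wide; open, the fingers measure 119 mm over their backs; the gripper's body (75 mm by 177 mm) begins 78 mm behind the grasp point.
Start: joints at [-84.196, 11.837, 88.321, -0, 79.842, -8.623], TCP at [0.143, -0.557, 0.184] pointing down, gripper open.
Joint ranges: [-156.59, 156.59], [-49.26, 127.26], [12.9, 141.05], [-63.56, 243.56], [4.71, 150.69], [-161.64, 161.64]. Speed limits (degrees/s): [159.86, 159.86, 180, 180, 180, 180].

### API

Orientations are given as [roll, pitch, yaw] about the fixed x, y, z axes, in that order (R = Rz(yaw) Ry(pitch) Rx(roll)).
In Python, from bench import manip gives the robot as it stands.
- The arm moves only by the tool play_rows, never from a script. Its argument "targets" is one flat list of numbers, 7 for each row, row after row: the turn, a rotation vector about the world's x, y, z in rad, then the shift along the world's x, y, z in mm, then the opening, from -1 (shut) to 1 (fully open). In form: [rx, ry, rz, dx, dy, dz, jaw, rx, ry, rz, dx, dy, dz, jaw, ...]. A call has 1 to 5 rows; each row shifts and turns the pose as measured when the row begins; what a row does not reach is not made up. A row lasts 1/10 s, in which the tool goes at most 50 mm and 8.59 degrees, less where a joint would pass 70% of its speed; a pose out of reach is approached as far as the arm can. A call is refused whole if a number of a shift passes 50 or a number of a turn 0.15, either way. A call with a gripper value outside its range is refused whole. The fingers move at their own pace and stop on an object; the grip force is fixed at half the most. Time passes only in rows, so rows that do not move let the fingers close. It gives the time, the measured TCP pose, the force and the opening at its end, in the units of the state.
- manip.read_state(): the state, without advancing time (a new reading comes with each control period).
- manip.camera(name): name is "side" or "top" or "wrist"; returns a dict with "pixels" (480x640x3 uint8, blue, green, red), "camera_matrix" (3x3 intrinsics, pixels), "R" (3x3) and "t" (3): a world point X has camera coordinates R X + t. Camera axes: x right, y down, z forward; pixel columns grow to the right and rows downward; lengths in m; the calibration is good to about 2 mm. The wrist camera is an equidistant fisheye: a pixel r from the principal point sees the ray r / f radians off the axis. A picture is of the moment at which its call begins. There is no depth.
- manip.finish_job(): hands the job in, once; it reports no verdict.
The state is a dict: "t": time; "qpos": joint angles; "joint_vel": joint speeds; "effort": joint torques, N m; "tool_pos": TCP position; "orientation": TCP orientation; "ft_force": force on the tool from outside, world axes, zero at the start; "torque": the same for the moment, N m; "width": finger opening in m.
Only numpy, scipy, OpenCV 4.12 (cv2) and the standard library are available. Lean on these libraries where they do the work, as an engineer would, in place of code of your own. Each camera call takes 0.05 s, during which the arm holds its last target.

### The job

In the drawer under the hob, a low steel holder keeps two jars sunk in push-to-release wells, one square and one round. Press the square jar down until its well springs it up, then take it out and set it down gently, without dropping it, upright on the empty lowest step of the tiered riser. Leave the round jar sunk in its well.

Things in the scene. Friction and masses are not known exactly. Their poses are not given: they have to be found in the camera images.
- square_jar: Square glass jar, flat white lid, 44 x 44 x 54 mm high, 0.1-0.17 kg, sunk in one of the holder's two wells (either), lid 2 mm proud. Origin: centre of underside; z up, sides parallel to the holder's. Pressing the lid 6 mm down (4-6 N; aim for 8, hard stop at 11) frees the catch; let go, it rises within 1 s to 36 mm above its start, top 38 mm clear, and rests there loose, to be gripped by flat sides.
- round_jar: Round glass jar, flat white lid, 44 mm diameter, 54 mm high, sunk in the other well in just the same way. Origin: centre of its underside; z up. Stays sunk: do not press it. (Six more square jars, same as the listed one but not listed, stand on the riser's upper two steps.)
- holder: Fixed steel pop-up holder, 84 (x) x 150 (y) x 70 mm high. Origin: centre of underside, z up. Square wells, 49 mm wide, centred at y = +36 and -36 mm; a sunk jar's underside is at z = 18 mm. Salt pig, 95 mm high, about 140 mm behind (+x); low spatula in front. Stands in the drawer left or right of the riser. Drawer floor 8 mm, side walls 75 mm, front 100 mm above the work surface.
- riser: Fixed steel riser with three steps, 225 (x) x 200 mm (y), in the drawer. Origin: centre of underside, z up. Steps rise towards +x, each 75 mm deep and the full width: lowest centred at x = -75 mm, surface z = 20 mm, empty; middle at x = 0, z = 45 mm; top at x = +75 mm, z = 70 mm. The middle and top steps hold three 54 mm high square jars each.
Not all that is in view belongs to the job. What is shaped like the round_jar but pink or purple is not meant.

How it is judged:
By the outcome, as a careful person would: the job done as asked, in the order asked, and still so for the second after the job is handed in, with the robot touching nothing.
It also fails if it takes over 51 s, if anything falls off the work surface, if the arm or the gripper's body presses on something with over 40 N, if the wrist force passes 120 N, or if a joint passes its speed limit or range.

## Working session

There is one attempt and no reset: what is moved stays moved. The work goes in short steps, Python scripts to look and compute and a tool call to move; the robot and the scene stay as the last step left them, time stands still between calls to the robot, and variables do not carry over. Pictures are saved under pics/ and viewed, and the job is handed in when it is done.

Besides the shell and the picture viewer there is one more tool, called as name(argument=value, ...) on one line, values as JSON. play_rows: Moves the arm, as the interface text tells. Its arguments: {"type":"object","properties":{"targets":{"type":"array"}},"required":["targets"]}

```bash
mkdir -p pics; python3 - <<'E'
from bench import manip
import cv2,pickle
print(manip.read_state(), manip.tcp_to_grasp)
d={}
for n in ("side","top","wrist"):
    c=manip.camera(n); d[n]=c
    cv2.imwrite(f"pics/{n}0.png",c["pixels"])
    print(n,c["camera_matrix"],c["R"],c["t"])
pickle.dump(d,open("c0.pkl","wb"))
E
```

```text
{'t': 0.0, 'qpos': array([-8.41958535e+01,  1.18849566e+01,  8.84031086e+01, -1.84688034e-03,
        7.98423173e+01, -8.62363097e+00]), 'joint_vel': array([ 0.07968716,  0.01585761,  0.06268899,  0.07194468, -0.16216912,
       -0.04661533]), 'effort': array([ 2.87821949e-04, -3.70873404e+01, -2.81417763e+01,  6.99768495e-02,
        3.60220217e-02, -1.45117988e-04]), 'tool_pos': array([ 0.14315119, -0.55601482,  0.18289787]), 'orientation': array([-1.79870819e+02, -1.77533027e-02,  1.44280852e+01]), 'ft_force': array([ 0.25691142, -0.71712574,  0.57404831]), 'torque': array([-0.02348554, -0.04393184,  0.02015024]), 'width': 0.09380988696655779} -0.0188
side [[513.90420037   0.         323.54110308]
 [  0.         513.90420037 242.35316039]
 [  0.           0.           1.        ]] [[ 0.92030341 -0.39120393  0.00105683]
 [-0.2556954  -0.60356111 -0.75520451]
 [ 0.29607683  0.69474706 -0.65548839]] [-0.47275902  0.23489497  0.73106863]
top [[528.60408632   0.         317.12927595]
 [  0.         528.60408632 228.69492779]
 [  0.           0.           1.        ]] [[-0.00494301 -0.99984505 -0.01689483]
 [-0.99070945  0.00719261 -0.13580519]
 [ 0.13590566  0.01606658 -0.9905915 ]] [0.12824862 0.56922605 0.96826144]
wrist [[371.64829954   0.         324.83805493]
 [  0.         371.64829954 243.54256518]
 [  0.           0.           1.        ]] [[ 0.24848846 -0.96863238 -0.00219013]
 [-0.94281821 -0.24238352  0.22878822]
 [-0.22214253 -0.05478634 -0.97347376]] [-0.57429726 -0.02342369  0.389371  ]
```

View pics/top0.png

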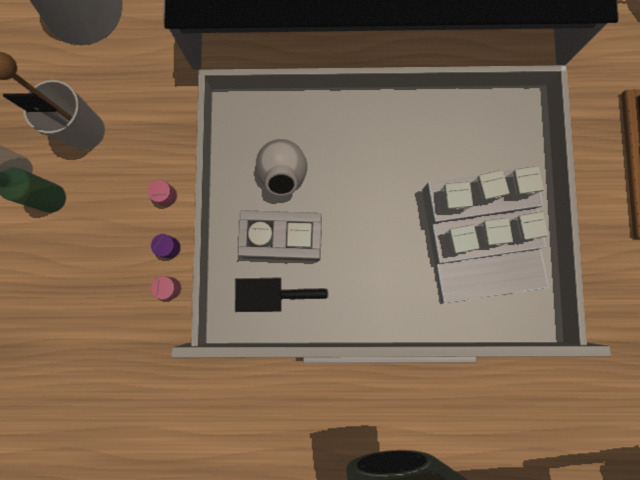

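View pics/side0.png

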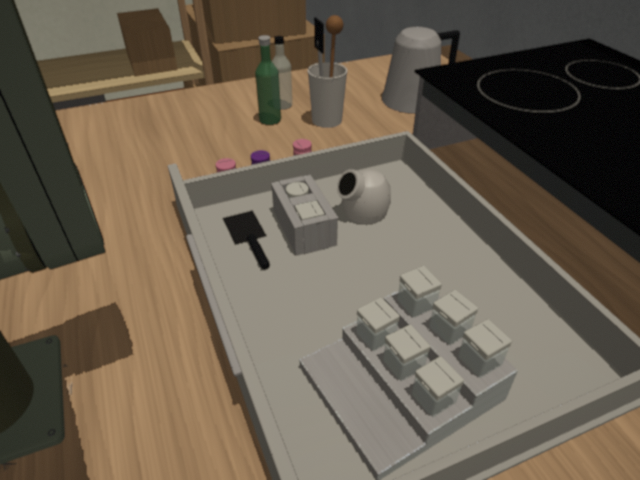

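View pics/wrist0.png

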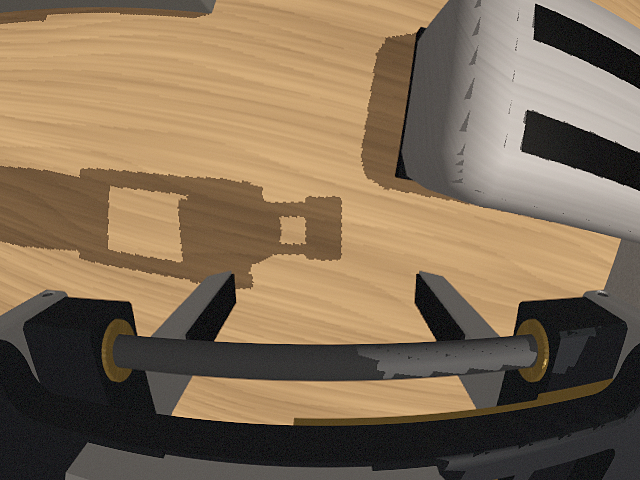

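The top view shows the holder at about (280,236). Lids that could be taken for the target:
- round white lid at (260,233)
- square white lid at (299,235)
- six square riser jars at (458,196), (493,185), (528,181), (464,239), (498,231) and (533,226)
- pink and purple lids at (160,194), (165,246) and (165,288)

My choice is the square lid at (299,235) in the holder. I'll check it in a crop and measure it.

```bash
cat > h.py <<'E'
import numpy as np,cv2
def ray(c,uv,fish=False):
    K=c["camera_matrix"];R=c["R"];t=c["t"]
    x=(uv[0]-K[0,2])/K[0,0];y=(uv[1]-K[1,2])/K[1,1]
    if fish:
        th=np.hypot(x,y);s=np.sin(th)/max(th,1e-9);d=np.array([x*s,y*s,np.cos(th)])
    else: d=np.array([x,y,1.])
    return -R.T@t,R.T@d
def onz(c,uv,z,fish=False):
    o,d=ray(c,uv,fish);return o+d*(z-o[2])/d[2]
def proj(c,X,fish=False):
    p=c["R"]@np.array(X)+c["t"];K=c["camera_matrix"]
    if fish:
        r=np.hypot(p[0],p[1]);th=np.arctan2(r,p[2]);q=p[:2]/max(r,1e-9)*th
    else:q=p[:2]/p[2]
    return q*K[0,0]+K[:2,2]
E
python3 - <<'E'
import pickle;from h import *
d=pickle.load(open("c0.pkl","rb"))
for n,(a,b,e,f) in dict(top=(225,340,200,320),side=(265,345,165,260)).items():
    im=d[n]["pixels"]; cr=cv2.resize(im[e:f,a:b],None,fx=5,fy=5,interpolation=cv2.INTER_CUBIC);cv2.imwrite(f"pics/crop_{n}.png",cr)
im=d["top"]["pixels"];cv2.imwrite("pics/crop_riser.png",cv2.resize(im[155:310,410:570],None,fx=3.8,fy=3.8,interpolation=cv2.INTER_CUBIC))
for n in("top","side"):
    c=d[n];im=c["pixels"].astype(int)
    print(n,im[235,299] if n=="top" else im[211,309], im[260,280])
    m=((im.min(2)>165)).astype(np.uint8)
    k,l,s,ce=cv2.connectedComponentsWithStats(m)
    for i in range(1,k):
        if 100<s[i,4]<3000: print(s[i],ce[i].round(1),(onz(c,ce[i],.08)*1000).round(1))
E
```

```text
top [147 165 170] [63 68 72]
side [150 164 170] [132 144 150]
```

View pics/crop_top.png

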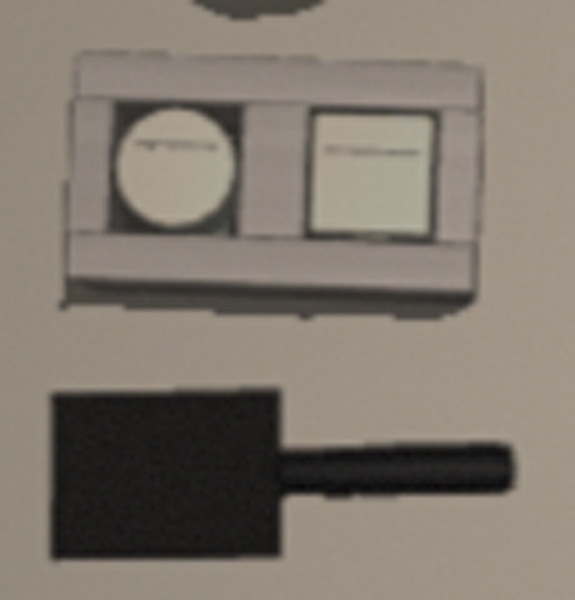

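View pics/crop_side.png

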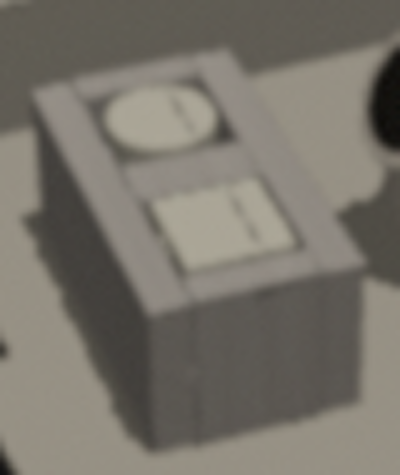

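View pics/crop_riser.png

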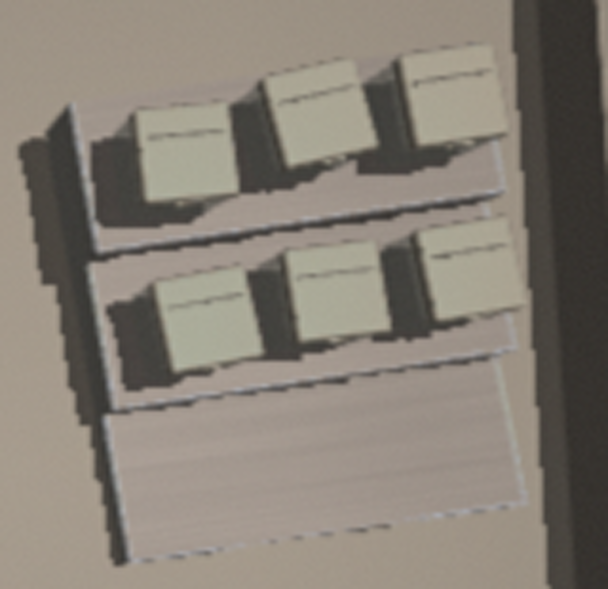

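```bash
python3 - <<'E'
import pickle;from h import *
d=pickle.load(open("c0.pkl","rb"))
for n,(a,b,e,f) in dict(top=(236,323,208,264),side=(270,338,176,252)).items():
    c=d[n];im=c["pixels"].astype(int)
    m=np.zeros(im.shape[:2],np.uint8);m[e:f,a:b]=((im[...,1]>142)&(im[...,1]-im[...,0]>10))[e:f,a:b]
    k=np.ones((3,3),np.uint8); m=cv2.morphologyEx(m,cv2.MORPH_CLOSE,k);m=cv2.morphologyEx(m,cv2.MORPH_OPEN,k)
    for ct in cv2.findContours(m,cv2.RETR_EXTERNAL,cv2.CHAIN_APPROX_NONE)[0]:
        A=cv2.contourArea(ct)
        if A<150: continue
        P=np.array([onz(c,p[0],.08)[:2]*1000 for p in ct],np.float32)
        print(n,A,cv2.boundingRect(ct),cv2.minAreaRect(P), "centroid",[ (onz(c,(M['m10']/M['m00'],M['m01']/M['m00']),.08)*1000).round(1) for M in [cv2.moments(ct)]])
c=d["top"]
g=lambda x,y,s,a,b:((x+.5)/s-.5+a,(y+.5)/s-.5+b)
print("holder top");[print((onz(c,g(x,y,5,225,200),.078)*1000).round(1)) for x,y in [(78,52),(484,66),(476,293),(66,280)]]
print("lid");[print((onz(c,g(x,y,5,225,200),.08)*1000).round(1)) for x,y in [(312,109),(434,112),(432,235),(308,233)]]
print("step");[print((onz(c,g(x,y,3.8,410,155),.028)*1000).round(1)) for x,y in [(105,415),(498,360),(524,505),(128,562)]]
print("mid");[print((onz(c,g(x,y,3.8,410,155),.053)*1000).round(1)) for x,y in [(90,263),(116,409),(516,351)]]
print("midjars z=.107");[print((onz(c,g(x,y,3.8,410,155),.107)*1000).round(1)) for x,y in [(153,284),(243,268),(262,354),(172,373),(527,302),(438,321)]]
c=d["side"]
print("holder side");[print((onz(c,g(x,y,5,265,165),.078)*1000).round(1)) for x,y in [(35,93),(225,50),(362,265),(152,316)]]
print("lid side");[print((onz(c,g(x,y,5,265,165),.08)*1000).round(1)) for x,y in [(150,195),(240,178),(298,247),(190,272)]]
print("step side");[print((onz(c,p,.028)*1000).round(1)) for p in [(300,363),(333,345),(423,443),(383,472)]]
# front wall, side wall
c=d["top"];print("front wall",[ (onz(c,p,.1)*1000).round(0) for p in [(390,347),(390,356)]],"right wall",[ (onz(c,p,.083)*1000).round(0) for p in [(568,220),(580,220),(198,240)]])
E
```

```text
top 460.5 (288, 223, 23, 23) ((555.0094604492188, 157.40704345703125), (40.43063735961914, 40.578155517578125), 89.61432647705078) centroid [array([554.5, 157.8,  80. ])]
top 354.0 (249, 222, 22, 22) ((558.2821655273438, 229.75653076171875), (38.70003890991211, 38.802711486816406), 89.61064147949219) centroid [array([557.6, 229.5,  80. ])]
side 305.0 (270, 219, 17, 33) ((474.0785827636719, 111.17741394042969), (88.89851379394531, 26.92024040222168), 71.46906280517578) centroid [array([466.7, 100.3,  80. ])]
side 293.0 (296, 201, 27, 17) ((551.357421875, 158.55870056152344), (45.43532180786133, 41.7901496887207), 87.66952514648438) centroid [array([551.1, 157.6,  80. ])]
side 186.0 (287, 182, 21, 13) ((554.5137939453125, 230.62945556640625), (40.3935432434082, 39.643699645996094), 38.05927658081055) centroid [array([554.4, 230. ,  80. ])]
side 322.0 (317, 177, 21, 28) ((605.8450317382812, 200.97662353515625), (90.72238159179688, 39.720279693603516), 65.83745574951172) centroid [array([611.2, 201.9,  80. ])]
holder top
[600.7 266.2  78. ]
[594.3 116.1  78. ]
[510.5 119.6  78. ]
[516.2 
[... 164 characters left out ...]
 28. ]
[ 429.3 -112.4   28. ]
mid
[575.8 -93.7  53. ]
[ 503.6 -103.8   53. ]
[ 530.8 -299.9   53. ]
midjars z=.107
[ 557.9 -111.5  107. ]
[ 565.1 -153.6  107. ]
[ 524.8 -160.5  107. ]
[ 516.2 -118.6  107. ]
[ 548.2 -284.   107. ]
[ 539.6 -242.5  107. ]
holder side
[515.4 267.4  78. ]
[596.2 266.5  78. ]
[589.7 116.4  78. ]
[509.  118.8  78. ]
lid side
[532.8 183.8  80. ]
[567.9 180.6  80. ]
[571.4 132.9  80. ]
[529.7 134.6  80. ]
step side
[ 425.2 -119.8   28. ]
[ 483.1 -108.7   28. ]
[ 526.6 -297.2   28. ]
[ 461.4 -310.4   28. ]
front wall [array([354.,  -2., 100.]), array([338.,  -1., 100.])] right wall [array([ 577., -331.,   83.]), array([ 577., -353.,   83.]), array([545., 342.,  83.])]
```

The crop confirms it: the square lid is in the right-hand well, centre ≈ (554, 157.5, 80) mm, and its measured size of about 45 mm matches the given 44. The holder's yaw is about −2.4°. The riser's lowest step is centred at ≈ (479, −206, 28), yaw about +7.6°.

Next I'll travel over with the jaws closing.

play_rows(targets=[0,0,-0.03,22,39,4,-1,0,0,-0.03,22,39,4,-1,0,0,-0.03,22,39,4,-1,0,0,-0.03,22,39,0,-1,0,0,-0.03,22,39,0,-1])

```text
t: 0.65
tool_pos: [0.2524, -0.3579, 0.1923]
orientation: [-179.7, 0.0, 4.9]
ft_force: [0.6, 0.2, 0.6]
width: 0.0574
```

play_rows(targets=[0,0,-0.03,22,39,0,-1,0,0,-0.03,22,39,0,-1,0,0,-0.03,22,39,0,-1,0,0,-0.03,22,39,0,-1,0,0,-0.03,22,39,0,-1])

```text
t: 1.15
tool_pos: [0.3644, -0.1537, 0.1916]
orientation: [-179.7, -0.1, -4.2]
ft_force: [1.1, -0.7, -0.6]
width: 0.0173
```

play_rows(targets=[0,0,0.01,24,40,0,-1,0,0,0.01,24,40,0,-1,0,0,0.01,24,40,0,-1,0,0,0,24,40,0,-1,0,0,0,24,40,0,-1])

```text
t: 1.65
tool_pos: [0.4866, 0.056, 0.1915]
orientation: [-179.8, -0.2, -2.5]
ft_force: [0.9, -1.1, 0.4]
width: 0.0005
```

```bash
python3 - <<'E'
from bench import manip
s=manip.read_state();print(s["tool_pos"],s["orientation"],s["width"],s["ft_force"])
E
```

```text
[0.48655101 0.05602752 0.19148956] [-179.81320116   -0.19234717   -2.4599767 ] 0.0004937515153183449 [ 0.86970617 -1.08652197  0.40179281]
```

Remaining: (67, 101). I'll descend to about z = 100.

play_rows(targets=[0,0,0,24,36,0,-1,0,0,0,24,36,0,-1,0,0,0,17,26,-20,-1,0,0,0,0,0,-30,-1,0,0,0,0,0,-20,-1])

```text
t: 2.15
tool_pos: [0.5582, 0.1663, 0.1221]
orientation: [-179.7, -0.7, -1.9]
ft_force: [-0.4, -0.4, -1.4]
width: 0.0005
```

play_rows(targets=[0,0,0,0,0,0,-1,0,0,0,0,0,0,-1])

```text
t: 2.35
tool_pos: [0.5549, 0.1665, 0.118]
orientation: [-179.8, -0.2, -1.8]
ft_force: [0.4, -0.4, -0.4]
width: 0.001
```

```bash
python3 - <<'E'
from bench import manip
from h import *
s=manip.read_state();print(s["tool_pos"],s["orientation"],s["width"],s["ft_force"])
c=manip.camera("wrist");cv2.imwrite("pics/w1.png",c["pixels"]);print(proj(c,[.554,.1575,.08],True),proj(c,s["tool_pos"],True))
c=manip.camera("side");cv2.imwrite("pics/s1.png",cv2.resize(c["pixels"][120:270,220:400],None,fx=4,fy=4))
E
```

```text
[0.55493376 0.16645295 0.11801352] [-179.75071349   -0.22813636   -1.82353065] 0.0009855134991633135 [ 0.43963862 -0.35001998 -0.43319516]
[337.86274623 259.27669191] [323.98159182 276.03328825]
```

View pics/w1.png

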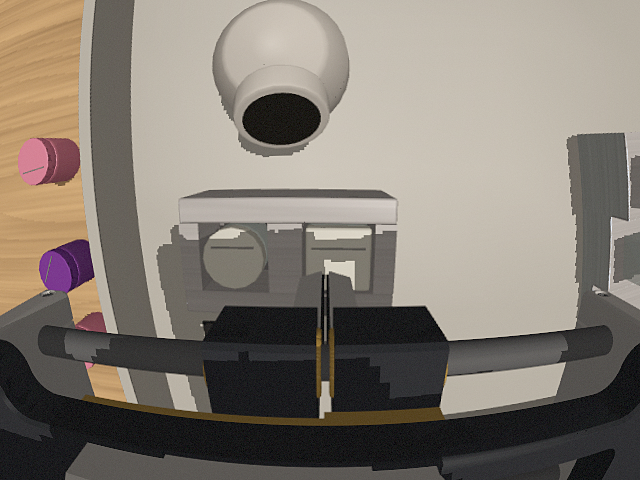

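View pics/s1.png

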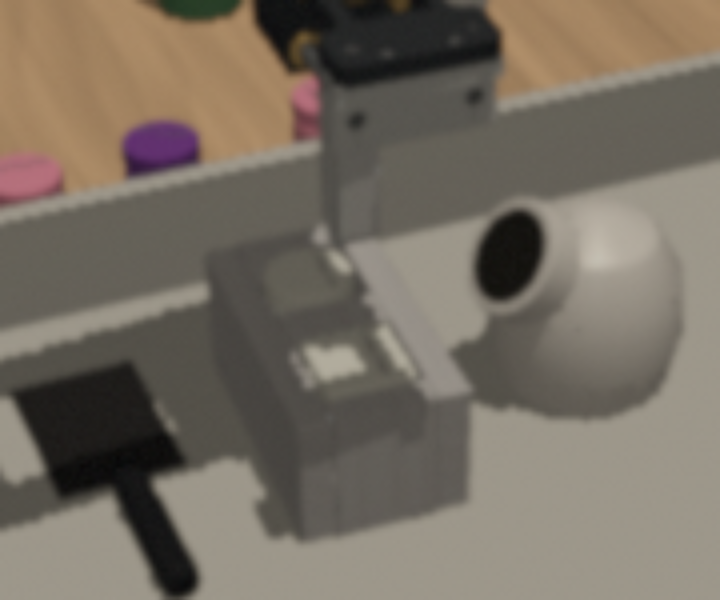

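The wrist view shows the square lid at about (340,257). My estimate projects to (338,259), so the two agree. The tip is 9 mm too far in +y. I'll correct that and descend.

play_rows(targets=[0,0,-0.01,-1,-9,-10,-1,0,0,0,0,0,-10,-1,0,0,0,0,0,-8,-1,0,0,0,0,0,0,-1])

```text
t: 2.85
tool_pos: [0.5565, 0.1552, 0.0922]
orientation: [-179.7, -0.7, -2.6]
ft_force: [0.1, -0.2, -0.4]
width: 0.0007
```

play_rows(targets=[0,0,0,-2,2,-4,-1,0,0,0,0,0,-4,-1,0,0,0,0,0,0,-1])

```text
t: 3.15
tool_pos: [0.5543, 0.1574, 0.0835]
orientation: [-179.7, -0.7, -2.6]
ft_force: [-0.4, 0.9, 0.5]
width: 0.0004
```

play_rows(targets=[0,0,0,0,0,-3,-1,0,0,0,0,0,-3,-1,0,0,0,0,0,0,-1])

```text
t: 3.45
tool_pos: [0.5546, 0.1577, 0.0773]
orientation: [-179.7, -0.7, -2.6]
ft_force: [-0.1, 0.4, -1.4]
width: 0.0003
```

play_rows(targets=[0,0,0,0,0,-3,-1,0,0,0,0,0,0,-1])

```text
t: 3.65
tool_pos: [0.5547, 0.1578, 0.0741]
orientation: [-179.7, -0.7, -2.6]
ft_force: [0.3, -0.9, 0.5]
width: 0.0008
```

```bash
cat > look.py <<'E'
from bench import manip
from h import *
import sys
k=sys.argv[1]
s=manip.read_state();print(s["t"],s["tool_pos"],s["orientation"],s["width"],s["ft_force"])
c=manip.camera("wrist");cv2.imwrite(f"pics/w{k}.png",c["pixels"])
c=manip.camera("side");cv2.imwrite(f"pics/s{k}.png",cv2.resize(c["pixels"][120:270,220:400],None,fx=4,fy=4,interpolation=cv2.INTER_CUBIC))
print([manip.read_state()["ft_force"][2].round(2) for _ in range(3)])
E
python3 look.py 2
```

```text
3.65 [0.55473714 0.15781611 0.07413502] [-179.67184622   -0.71898701   -2.58109474] 0.0007724126486013115 [ 0.32019848 -0.91667663  0.48884446]
[np.float64(0.28), np.float64(0.28), np.float64(0.28)]
```

View pics/w2.png

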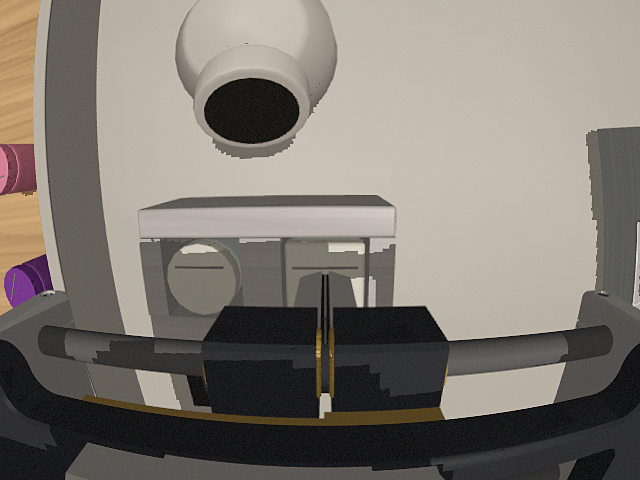

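View pics/s2.png

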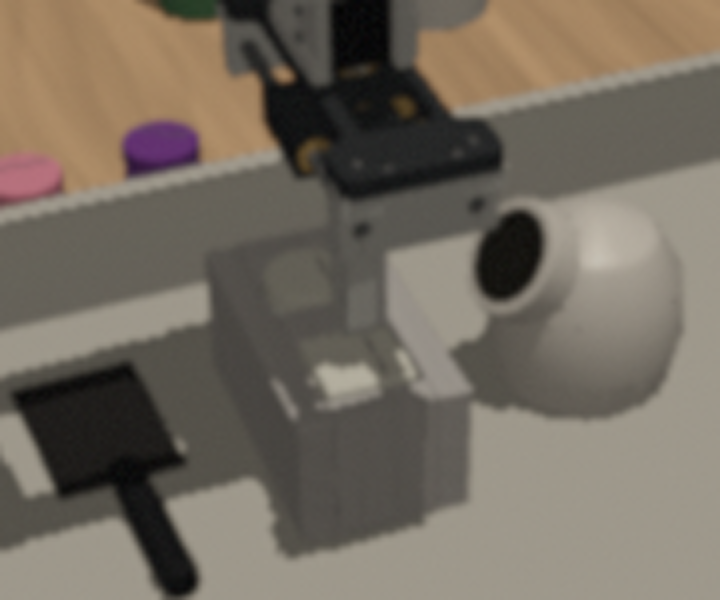

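```bash
python3 - <<'E'
from bench import manip
from h import *
s=manip.read_state();T=s["tool_pos"]
c=manip.camera("side");cv2.imwrite("pics/s2b.png",cv2.resize(c["pixels"][180:230,280:340],None,fx=10,fy=10,interpolation=cv2.INTER_CUBIC))
f=lambda p:((p-[280,180]+.5)*10-.5).round(0)
print("tip",f(proj(c,T)),"tip@84",f(proj(c,T+[0,0,.01])))
for z in(.08,.074):
  print(z,[f(proj(c,[.554+a*.022,.1575+b*.022,z])) for a,b in((-1,1),(1,1),(1,-1),(-1,-1))])
E
```

```text
tip [314. 312.] tip@84 [313. 269.]
0.08 [array([155., 254.]), array([372., 200.]), array([464., 331.]), array([241., 389.])]
0.074 [array([156., 280.]), array([373., 225.]), array([464., 356.]), array([241., 415.])]
```

View pics/s2b.png

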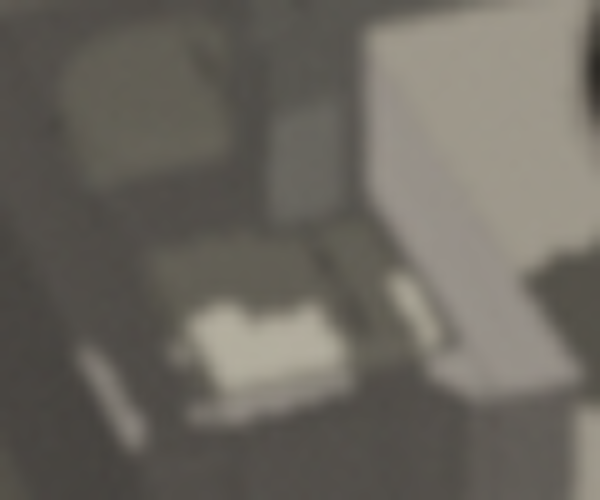

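```bash
python3 - <<'E'
from bench import manip
from h import *
s=manip.read_state();T=s["tool_pos"]
c=manip.camera("side")
print("s1 tip pred", (proj(c,[.55493,.16645,.118])-[220,120])*4)
c=manip.camera("wrist");im=c["pixels"].copy()
yaw=np.radians(-2.4);R=np.array([[np.cos(yaw),-np.sin(yaw)],[np.sin(yaw),np.cos(yaw)]])
C=np.array([.554,.1575])
def dr(pts,z,col):
    q=[proj(c,[*(C+R@np.array(p)),z],True) for p in pts]
    cv2.polylines(im,[np.round(q).astype(int)],True,col,1)
l=.022
dr([(-l,-l),(l,-l),(l,l),(-l,l)],.08,(0,0,255))
dr([(-.042,-.039),(.042,-.039),(.042,.111),(-.042,.111)],.078,(0,255,0))
dr([(-.042,-.039),(.042,-.039),(.042,.111),(-.042,.111)],.008,(255,0,0))
q=proj(c,T,True);cv2.circle(im,tuple(np.round(q).astype(int)),3,(255,0,255),1);print(q)
cv2.imwrite("pics/w2o.png",cv2.resize(im[180:340,120:420],None,fx=2.6,fy=2.6))
c=manip.camera("top");cv2.imwrite("pics/t2.png",cv2.resize(c["pixels"][180:300,220:370],None,fx=5,fy=5))
E
```

```text
s1 tip pred [354.61760375 276.78669981]
[323.93878681 276.09295062]
```

View pics/w2o.png

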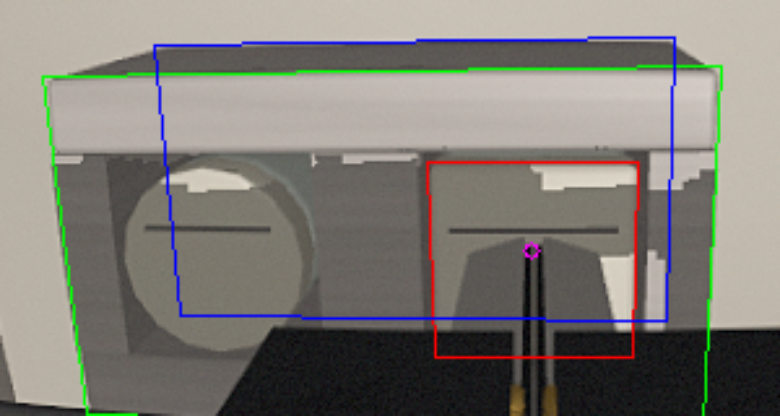

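View pics/t2.png

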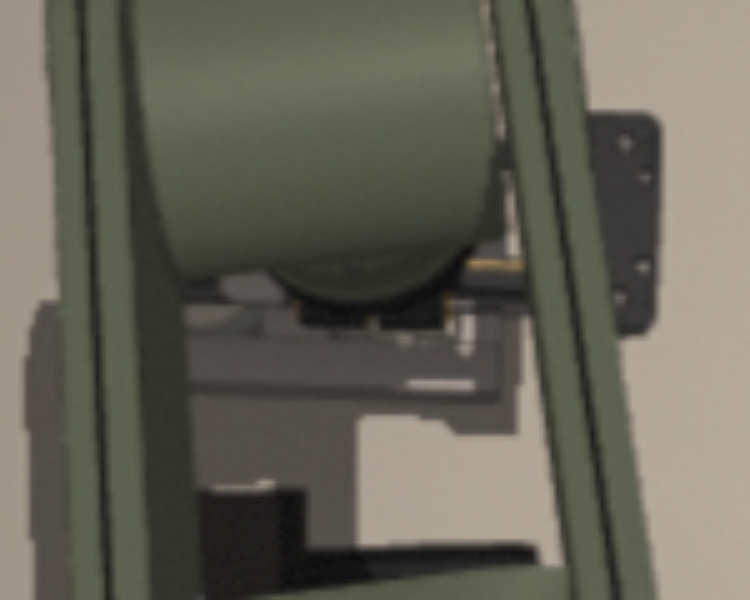

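```bash
python3 - <<'E'
from bench import manip
from h import *
s=manip.read_state();T=s["tool_pos"]
c=manip.camera("wrist");print("cam",-c["R"].T@c["t"]-T)
for x in(-8,8):
  for y in (0,12):
   for z in(0,20): print(x,y,z,proj(c,T+np.array([x,y,z])/1000,True).round(1))
cv2.imwrite("pics/w2c.png",cv2.resize(c["pixels"][235:315,280:370],None,fx=7,fy=7))
E
```

```text
cam [ 0.063089   -0.00460201  0.20098697]
-8 0 0 [324.6 289.3]
-8 0 20 [324.4 302.1]
-8 12 0 [303.7 290.1]
-8 12 20 [301.4 302.9]
8 0 0 [323.3 262.4]
8 0 20 [322.9 272.8]
8 12 0 [302.  263.3]
8 12 20 [299.4 273.8]
```

View pics/w2c.png

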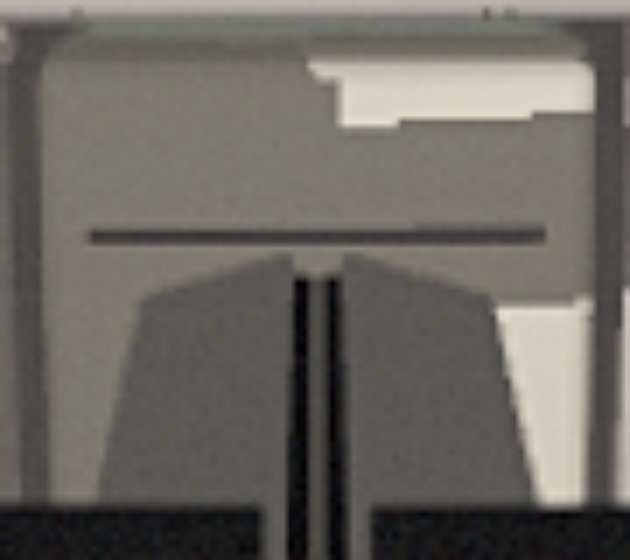

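Two independent views, side and wrist, put the visible fingertips about 20 mm above the reported TCP. The force also shows no contact yet. I'll keep going down in small steps and find the lid by force.

play_rows(targets=[0,0,0,0,0,-3,-1,0,0,0,0,0,-3,-1,0,0,0,0,0,0,-1])

```text
t: 4.3
tool_pos: [0.5554, 0.1578, 0.0685]
orientation: [-179.7, -0.8, -2.6]
ft_force: [-0.4, 0.3, 0.0]
width: 0.0006
```

play_rows(targets=[0,0,0,-1,0,-3,-1,0,0,0,0,0,-1,-1,0,0,0,0,0,0,-1])

```text
t: 4.6
tool_pos: [0.554, 0.1578, 0.0637]
orientation: [-179.7, -0.8, -2.6]
ft_force: [-0.3, -0.2, 0.5]
width: 0.0003
```

play_rows(targets=[0,0,0,0,0,-2,-1,0,0,0,0,0,0,-1])

```text
t: 4.8
tool_pos: [0.554, 0.1578, 0.0616]
orientation: [-179.7, -0.8, -2.6]
ft_force: [-0.7, 0.5, 0.2]
width: 0.0006
```

play_rows(targets=[0,0,0,0,0,-2,-1,0,0,0,0,0,0,-1])

```text
t: 5.0
tool_pos: [0.554, 0.1578, 0.0594]
orientation: [-179.7, -0.8, -2.6]
ft_force: [-0.4, -0.3, -0.7]
width: 0.0005
```

```bash
python3 look.py 3; python3 -c "
import cv2;cv2.imwrite('pics/w3c.png',cv2.resize(cv2.imread('pics/w3.png')[210:315,260:390],None,fx=6,fy=6))"
```

```text
5.0 [0.55403663 0.1578408  0.05944222] [-179.66169513   -0.77435047   -2.58582268] 0.0005310075476869946 [-0.36667486 -0.33815878 -0.70214296]
[np.float64(0.09), np.float64(0.09), np.float64(0.09)]
```

View pics/w3c.png

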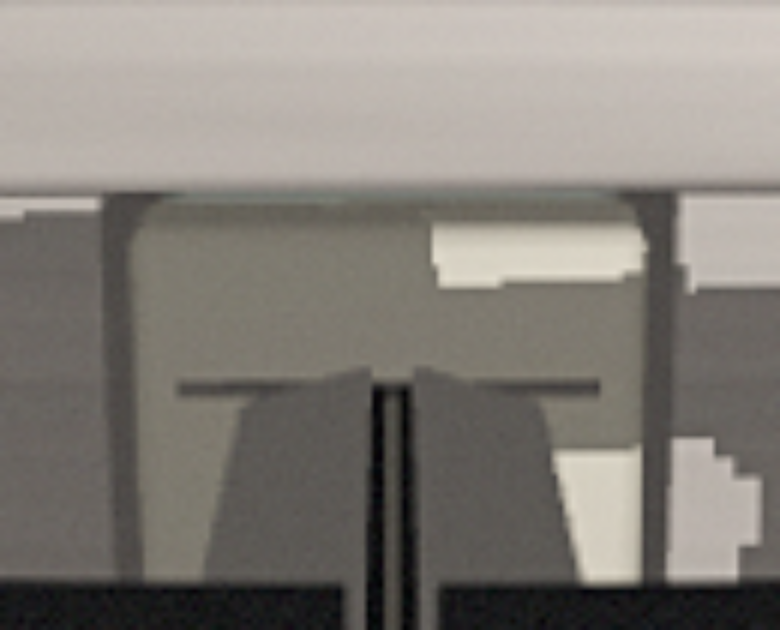

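View pics/s3.png

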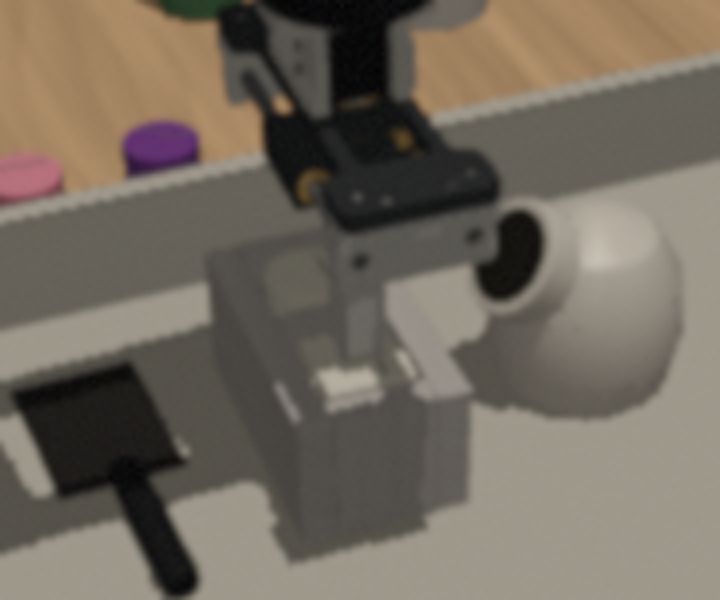

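The tip is nearly on the lid now, in line with its centre mark. I'll continue in 2 mm steps.

play_rows(targets=[0,0,0,0,0,-2,-1,0,0,0,0,0,0,-1])

```text
t: 5.3
tool_pos: [0.5548, 0.1579, 0.0586]
orientation: [-179.6, -0.9, -2.6]
ft_force: [-2.3, 0.1, 3.0]
width: 0.0007
```

play_rows(targets=[0,0,0,0,0,-2,-1,0,0,0,0,0,0,-1])

```text
t: 5.5
tool_pos: [0.5548, 0.158, 0.0572]
orientation: [-179.7, -0.9, -2.6]
ft_force: [-0.6, -0.0, 2.6]
width: 0.0005
```

Contact was at about 59 reported, so the tip offset is about 20.5 mm. An 8 mm press means going down to about 51.5.

play_rows(targets=[0,0,0,-1,0,-3,-1,0,0,0,0,0,-2,-1,0,0,0,0,0,0,-1])

```text
t: 5.8
tool_pos: [0.5548, 0.1579, 0.0529]
orientation: [-179.6, -1.0, -2.6]
ft_force: [-0.7, -0.3, 3.5]
width: 0.0005
```

play_rows(targets=[0,0,0,0,0,-2,-1,0,0,0,0,0,0,-1])

```text
t: 6.0
tool_pos: [0.5548, 0.1579, 0.0507]
orientation: [-179.6, -1.0, -2.6]
ft_force: [-1.1, 0.2, 3.4]
width: 0.0009
```

play_rows(targets=[0,0,0,0,0,20,-1,0,0,0,0,0,30,-1,0,0,0,0,0,30,-1,0,0,0,0,0,20,-1,0,0,0,0,0,0,0.4])

```text
t: 6.5
tool_pos: [0.5514, 0.1577, 0.1482]
orientation: [-179.7, -0.6, -2.6]
ft_force: [-0.2, -0.2, 0.2]
width: 0.0054
```

play_rows(targets=[0,0,0,0,0,0,0.4,0,0,0,0,0,0,0.4,0,0,0,0,0,0,0.4,0,0,0,0,0,0,0.4,0,0,0,0,0,0,0.4])

```text
t: 7.0
tool_pos: [0.5475, 0.1572, 0.1413]
orientation: [-179.8, 0.0, -2.6]
ft_force: [-0.6, -0.2, -0.3]
width: 0.0449
```

```bash
python3 look.py 4
```

```text
7.0 [0.54753562 0.15724883 0.14131696] [-1.79766402e+02  9.59788202e-03 -2.60123560e+00] 0.044867469427500445 [-0.60754134 -0.15242546 -0.30877831]
[np.float64(0.08), np.float64(0.08), np.float64(0.08)]
```

View pics/w4.png

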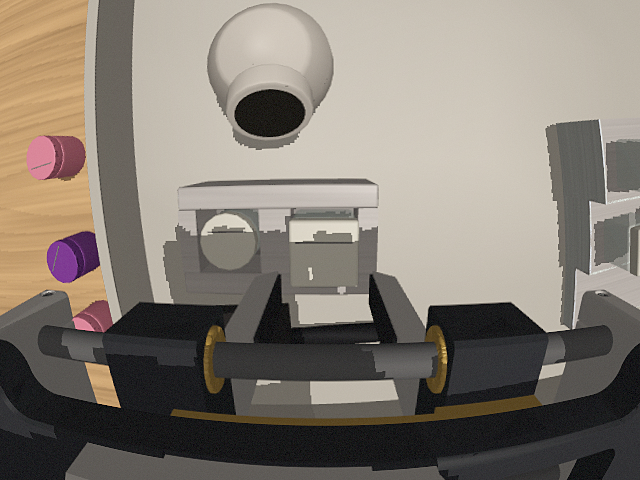

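View pics/s4.png

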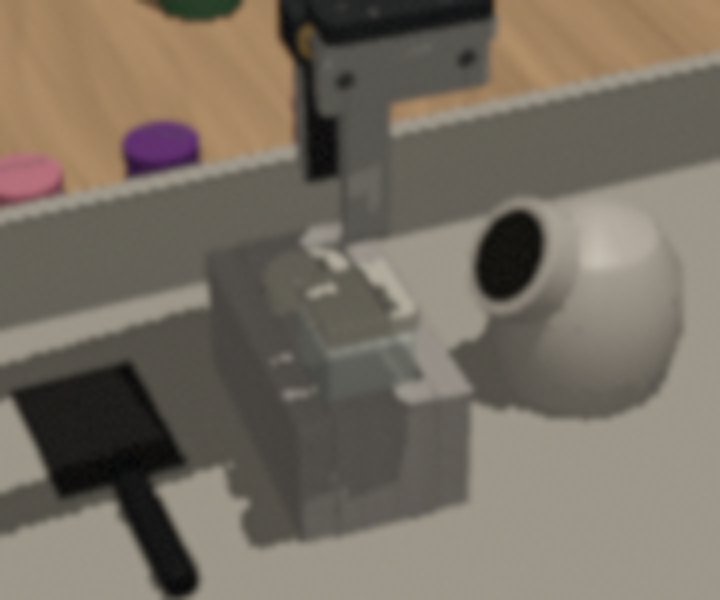

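```bash
python3 - <<'E'
from bench import manip
from h import *
c=manip.camera("wrist")
for z in(.116,):
  for p in [(289,219.5),(359,219.5),(357.5,288),(290.5,288),(324,253)]: print((onz(c,p,z,True)*1000).round(1))
s=manip.read_state();print(s["tool_pos"],s["width"])
E
```

```text
[576.8 177.7 116. ]
[574.8 134.5 116. ]
[530.1 136.6 116. ]
[532.  179.9 116. ]
[554.5 157.1 116. ]
[0.54796124 0.15730385 0.14191521] 0.056895006793871605
```

The jar is up: its lid at z = 116 mm measures about 43 × 45 mm, centred at (553.5, 157.2). I'll centre the gripper and descend.

play_rows(targets=[0,0,0,6,0,-5,0.4,0,0,0,0,0,-10,0.4,0,0,0,0,0,0,0.4])

```text
t: 7.45
tool_pos: [0.5548, 0.1573, 0.1258]
orientation: [-179.7, -0.1, -2.6]
ft_force: [-1.0, -0.5, -0.3]
width: 0.0662
```

```bash
python3 look.py 5
```

```text
7.45 [0.5547534  0.15731072 0.1258443 ] [-1.79748774e+02 -9.21565510e-02 -2.60418422e+00] 0.06615358815436094 [-1.0250742  -0.47405815 -0.31404046]
[np.float64(0.34), np.float64(0.34), np.float64(0.34)]
```

View pics/w5.png

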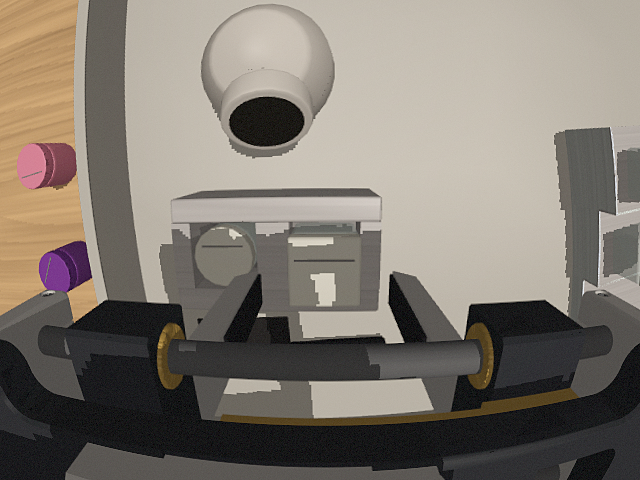

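The fingers at u = 261 and 389 straddle the jar at 289–361, so they are centred. Descending.

play_rows(targets=[0,0,0,-1,0,-14,0.4,0,0,0,0,0,-14,0.4,0,0,0,0,0,-12,0.4,0,0,0,0,0,-8,0.4,0,0,0,0,0,0,0.4])

```text
t: 8.05
tool_pos: [0.5536, 0.1573, 0.0744]
orientation: [-179.7, -0.2, -2.6]
ft_force: [-0.3, 0.1, 0.0]
width: 0.066
```

play_rows(targets=[0,0,0,0,0,-7,0.4,0,0,0,0,0,-2,0.4,0,0,0,0,0,0,0.4])

```text
t: 8.35
tool_pos: [0.5537, 0.1574, 0.0644]
orientation: [-179.7, -0.1, -2.6]
ft_force: [0.2, 0.4, 0.1]
width: 0.0656
```

```bash
python3 look.py 6
```

```text
8.35 [0.55372525 0.15739148 0.06443868] [-1.79739449e+02 -1.47844546e-01 -2.59629842e+00] 0.06558859308398918 [0.1843418  0.39749906 0.13644044]
[np.float64(-0.11), np.float64(-0.11), np.float64(-0.11)]
```

View pics/w6.png

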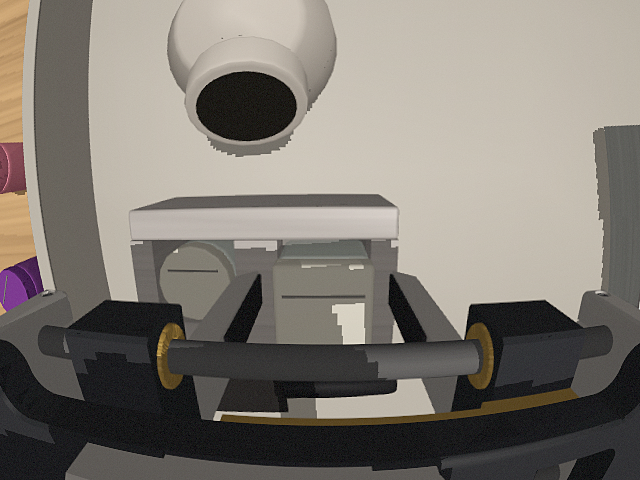

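View pics/s6.png

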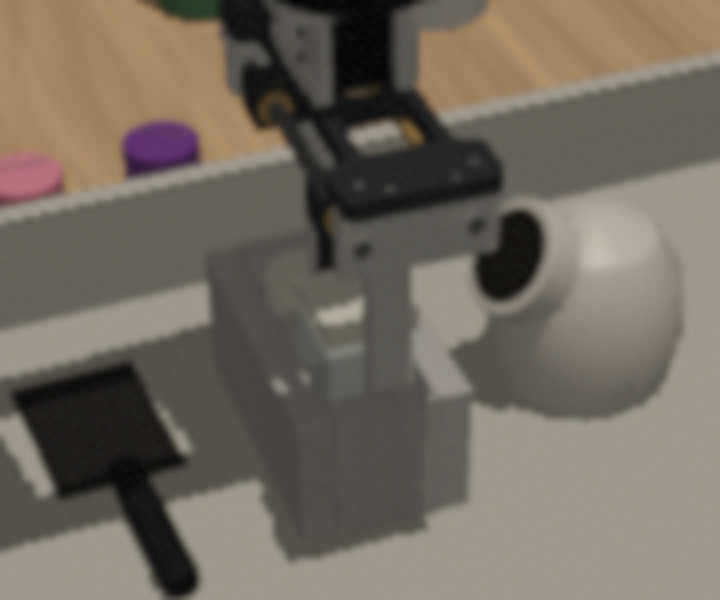

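The fingers flank the jar just above the holder top. Gripping.

play_rows(targets=[0,0,0,0,0,0,-1,0,0,0,0,0,0,-1,0,0,0,0,0,0,-1,0,0,0,0,0,0,-1,0,0,0,0,0,0,-1])

```text
t: 8.95
tool_pos: [0.555, 0.1576, 0.0662]
orientation: [-179.7, -0.3, -2.6]
ft_force: [-0.0, -0.6, -0.8]
width: 0.0436
```

play_rows(targets=[0,0,0,0,0,5,-1,0,0,0,0,0,10,-1,0,0,0,0,0,15,-1,0,0,0,0,0,15,-1,0,0,0,0,0,20,-1])

```text
t: 9.45
tool_pos: [0.5508, 0.157, 0.1308]
orientation: [-179.8, 0.2, -2.6]
ft_force: [-0.4, 1.0, -2.1]
width: 0.0438
```

play_rows(targets=[0,0,0,0,0,25,-1,0,0,0,0,0,25,-1,0,0,0,0,0,20,-1,0,0,0,0,0,0,-1])

```text
t: 9.85
tool_pos: [0.5526, 0.1573, 0.2098]
orientation: [-179.7, -0.2, -2.6]
ft_force: [0.7, -0.6, 0.2]
width: 0.0439
```

```bash
python3 look.py 7
```

```text
9.85 [0.55260142 0.15725337 0.20976815] [-179.7309168    -0.24238117   -2.58890899] 0.04386956984847169 [ 0.74863423 -0.61399349  0.21312452]
[np.float64(-1.14), np.float64(-1.14), np.float64(-1.14)]
```

View pics/w7.png

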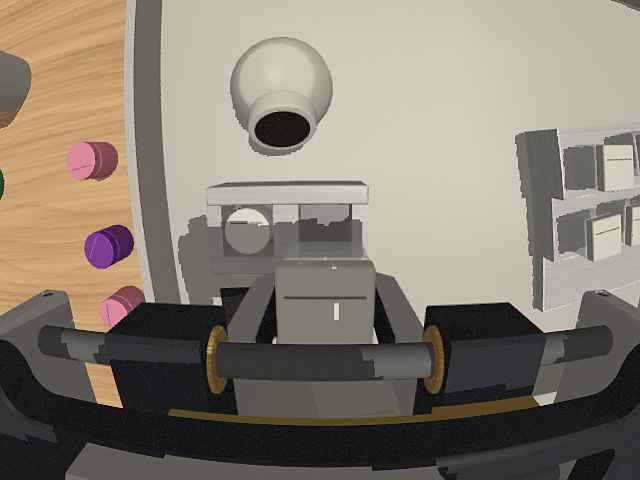

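View pics/s7.png

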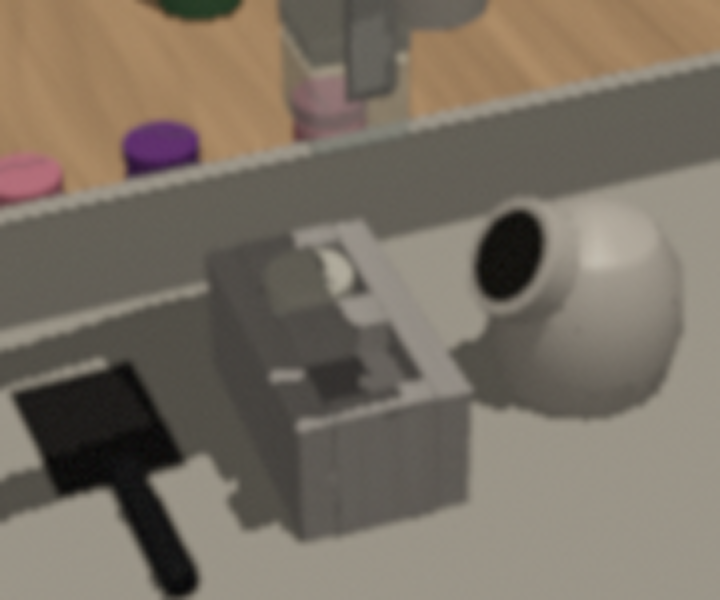

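The jar is held (width 44 mm), the round jar is still sunk, and the square well is empty. I'll carry it to (478, −207), turning +10°.

play_rows(targets=[0,0,0.02,-4,-20,0,-1,0,0,0.02,-6,-30,0,-1,0,0,0.02,-7,-35,0,-1,0,0,0.02,-7,-35,0,-1,0,0,0.02,-7,-35,0,-1])

```text
t: 10.45
tool_pos: [0.5121, 0.002, 0.1963]
orientation: [-179.6, 1.0, 3.9]
ft_force: [0.4, 0.5, -1.6]
width: 0.0437
```

play_rows(targets=[0,0,0.02,-7,-35,0,-1,0,0,0.02,-7,-35,0,-1,0,0,0.02,-7,-35,0,-1,0,0,0.02,-7,-35,0,-1,0,0,0,-5,-25,0,-1])

```text
t: 10.95
tool_pos: [0.4696, -0.1676, 0.1859]
orientation: [-179.1, 1.9, 8.7]
ft_force: [-0.9, 0.7, -1.3]
width: 0.0436
```

play_rows(targets=[0,0,0,0,-10,0,-1,0,0,0,0,0,0,-1,0,0,0,0,0,0,-1])

```text
t: 11.25
tool_pos: [0.4665, -0.1785, 0.1815]
orientation: [-178.8, 2.3, 8.4]
ft_force: [0.1, -0.0, -1.4]
width: 0.0436
```

```bash
cat > rv.py <<'E'
from bench import manip
from scipy.spatial.transform import Rotation as r
s=manip.read_state();print(s["tool_pos"],s["orientation"],s["ft_force"])
print((r.from_euler("xyz",[180,0,7.6],degrees=True)*r.from_euler("xyz",s["orientation"],degrees=True).inv()).as_rotvec().round(3), ([478,-207]-s["tool_pos"][:2]*1000).round(1))
E
python3 rv.py
```

```text
[ 0.46650506 -0.17849174  0.18152675] [-178.81785047    2.30304873    8.3593768 ] [ 0.05051661 -0.00936835 -1.41220409]
[-0.015 -0.043 -0.013] [ 11.5 -28.5]
```

play_rows(targets=[-0.015,-0.04,-0.01,6,-15,0,-1,0,0,0,6,-14,0,-1,0,0,0,0,0,0,-1])

```text
t: 11.55
tool_pos: [0.4795, -0.204, 0.1803]
orientation: [-179.8, 0.2, 8.1]
ft_force: [-0.3, -0.2, -1.4]
width: 0.0436
```

```bash
python3 rv.py; python3 - <<'E'
from bench import manip
from h import *
for n in("wrist","side"):
    c=manip.camera(n);cv2.imwrite(f"pics/{n}8.png",c["pixels"])
E
```

```text
[ 0.4795265  -0.20397539  0.18034024] [-179.81986386    0.1859977     8.06271179] [-0.31021706 -0.20866418 -1.37990901]
[-0.003 -0.004 -0.008] [-1.5 -3. ]
```

View pics/wrist8.png

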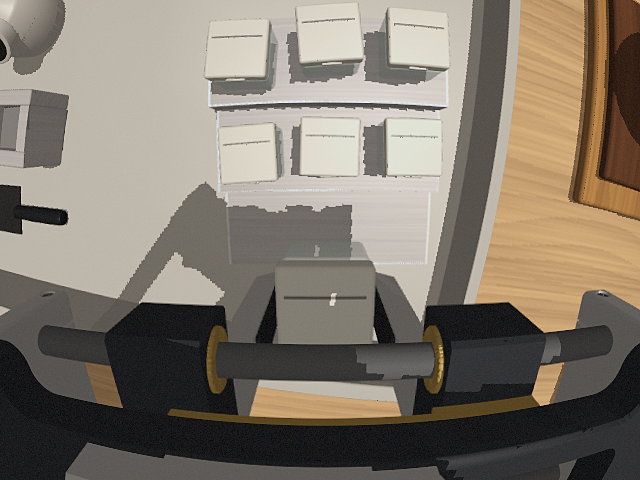

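View pics/side8.png

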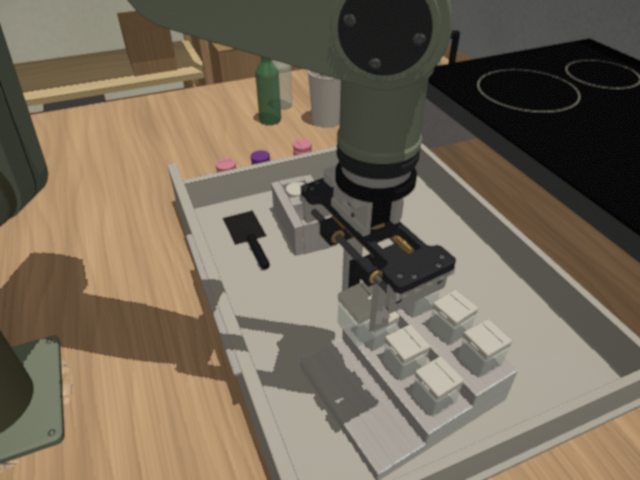

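```bash
python3 - <<'E'
from bench import manip
from h import *
c=manip.camera("wrist")
for p,z in [((231,262.5),.028),((427,264),.028),((217,190),.053),((439,188),.053)]: print(p,(onz(c,p,z,True)*1000).round(1))
yaw=np.radians(7.6);R=np.array([[np.cos(yaw),-np.sin(yaw)],[np.sin(yaw),np.cos(yaw)]])
for q in[(-.0375,.1),(-.0375,-.1)]: print(np.array([.479,-.2065])*1000+R@np.array(q)*1000)
for q in[(.0375,.1),(.0375,-.1)]: print(np.array([.479,-.2065])*1000+R@np.array(q)*1000)
E
```

```text
(231, 262.5) [ 428.6 -114.    28. ]
(427, 264) [ 454.9 -310.5   28. ]
(217, 190) [ 503.  -100.6   53. ]
(439, 188) [ 533.2 -299.6   53. ]
[ 428.60377821 -112.33806061]
[ 455.05505627 -310.58116866]
[ 502.94494373 -102.41883134]
[ 529.39622179 -300.66193939]
```

The wrist view confirms the step: its edges match my estimate within 2–4 mm. Descending.

play_rows(targets=[0,0,-0.005,0,-2,-20,-1,0,0,0,0,0,-30,-1,0,0,0,0,0,-30,-1,0,0,0,0,0,-25,-1,0,0,0,0,0,0,-1])

```text
t: 12.2
tool_pos: [0.4808, -0.2024, 0.0745]
orientation: [-179.8, 0.0, 8.0]
ft_force: [-0.3, 0.3, -1.7]
width: 0.044
```

```bash
python3 rv.py
```

```text
[ 0.48082539 -0.20237393  0.07450134] [-1.79840736e+02  3.54445931e-02  8.02526601e+00] [-0.3322855   0.25442502 -1.69018562]
[-0.003 -0.001 -0.007] [-2.8 -4.6]
```

play_rows(targets=[0,0,-0.005,-2,-4,-14,-1,0,0,0,0,0,-10,-1,0,0,0,0,0,-6,-1,0,0,0,0,0,0,-1])

```text
t: 12.6
tool_pos: [0.4811, -0.2073, 0.0454]
orientation: [180.0, -0.2, 7.8]
ft_force: [0.1, 0.7, -1.4]
width: 0.0439
```

```bash
python3 rv.py; python3 - <<'E'
from bench import manip
import cv2
c=manip.camera("side");cv2.imwrite("pics/s9.png",cv2.resize(c["pixels"][230:480,260:540],None,fx=2.4,fy=2.4,interpolation=cv2.INTER_CUBIC))
E
```

```text
[ 0.48111871 -0.20733765  0.04543414] [ 1.79990567e+02 -1.75167667e-01  7.77893201e+00] [ 0.12007221  0.72426916 -1.43927107]
[-0.     0.003 -0.003] [-3.1  0.3]
```

View pics/s9.png

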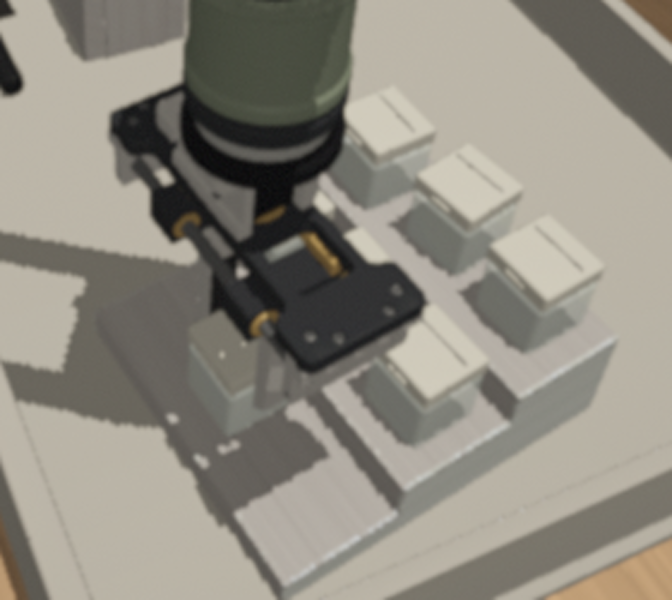

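The jar is upright just above the lowest step, clear of the middle row. Lowering slowly.

play_rows(targets=[0,0,0,-2,0,-4,-1,0,0,0,0,0,-3,-1,0,0,0,0,0,-2,-1,0,0,0,0,0,0,-1])

```text
t: 13.05
tool_pos: [0.4811, -0.2088, 0.0384]
orientation: [179.8, -0.4, 7.8]
ft_force: [0.2, -0.5, -0.9]
width: 0.0438
```

play_rows(targets=[0.003,0.005,0,-2,1,-2,-1,0,0,0,0,0,-2,-1,0,0,0,0,0,0,-1])

```text
t: 13.35
tool_pos: [0.4792, -0.2078, 0.0344]
orientation: [180.0, -0.2, 7.8]
ft_force: [-0.0, 0.5, -1.6]
width: 0.0438
```

play_rows(targets=[0,0,0,0,0,-1,-1,0,0,0,0,0,0,-1])

```text
t: 13.55
tool_pos: [0.4792, -0.2078, 0.0333]
orientation: [180.0, -0.2, 7.8]
ft_force: [0.6, 0.3, -1.8]
width: 0.0437
```

play_rows(targets=[0,0,0,0,0,-1,-1,0,0,0,0,0,0,-1])

```text
t: 13.75
tool_pos: [0.4794, -0.2079, 0.0323]
orientation: [180.0, -0.2, 7.8]
ft_force: [0.5, 0.0, -1.3]
width: 0.0434
```

play_rows(targets=[0,0,0,0,0,-1,-1,0,0,0,0,0,0,-1])

```text
t: 13.95
tool_pos: [0.4797, -0.2081, 0.0324]
orientation: [180.0, -0.2, 7.8]
ft_force: [-0.6, 0.2, -1.2]
width: 0.0437
```

play_rows(targets=[0,0,0,0,0,-1,-1,0,0,0,0,0,0,-1])

```text
t: 14.15
tool_pos: [0.4801, -0.2084, 0.0322]
orientation: [179.9, -0.2, 7.8]
ft_force: [0.4, 0.4, -2.1]
width: 0.0437
```

play_rows(targets=[0,0,0,0,0,-1,-1,0,0,0,0,0,0,-1])

```text
t: 14.35
tool_pos: [0.4804, -0.2086, 0.0322]
orientation: [179.9, -0.2, 7.8]
ft_force: [0.3, 1.3, -2.4]
width: 0.0435
```

play_rows(targets=[0,0,0,-1,1,-2,-1,0,0,0,0,0,0,-1])

```text
t: 14.55
tool_pos: [0.481, -0.209, 0.0325]
orientation: [179.7, -0.4, 7.8]
ft_force: [-0.4, -0.5, -2.3]
width: 0.0437
```

```bash
python3 rv.py; python3 - <<'E'
from bench import manip
import cv2
c=manip.camera("side");cv2.imwrite("pics/s10.png",cv2.resize(c["pixels"][340:430,310:430],None,fx=6,fy=6,interpolation=cv2.INTER_CUBIC))
from h import *
print([((proj(c,[.479,-.207,z])-[310,340])*6).round() for z in(.028,.082)])
E
```

```text
[ 0.48103063 -0.20896568  0.03253971] [179.74632627  -0.39553807   7.79599603] [-0.38709111 -0.45927741 -2.27806477]
[ 0.003  0.007 -0.003] [-3.  2.]
[array([294., 352.]), array([306., 215.])]
```

View pics/s10.png

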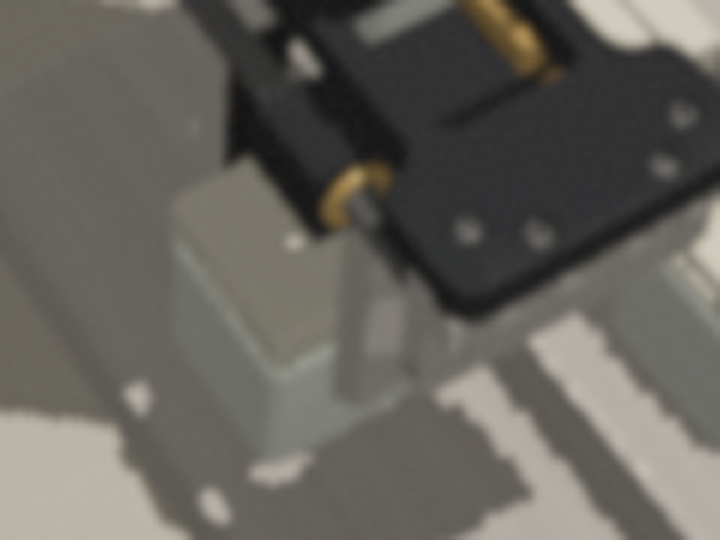

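```bash
python3 - <<'E'
from bench import manip
from h import *
c=manip.camera("side");T=manip.read_state();p=T["tool_pos"];print(T["torque"],T["effort"].round(1),T["joint_vel"].round(2))
yaw=np.radians(7.8);R=np.array([[np.cos(yaw),-np.sin(yaw)],[np.sin(yaw),np.cos(yaw)]])
for q in[(-.022,-.022),(-.022,.022)]:
  for z in (.024,.028,.032,.078,.082,.086):
    X=[*(p[:2]+R@np.array(q)),z];print(q,z,((proj(c,X)-[310,340]+.5)*6-.5).round())
E
```

```text
[ 0.05335548  0.02517324 -0.02726982] [  0.1 -33.6 -22.    0.   -0.1  -0. ] [-0.    0.12  0.08 -0.08  0.14 -0.01]
(-0.022, -0.022) 0.024 [281. 488.]
(-0.022, -0.022) 0.028 [281. 478.]
(-0.022, -0.022) 0.032 [282. 469.]
(-0.022, -0.022) 0.078 [291. 354.]
(-0.022, -0.022) 0.082 [292. 343.]
(-0.022, -0.022) 0.086 [293. 332.]
(-0.022, 0.022) 0.024 [176. 339.]
(-0.022, 0.022) 0.028 [176. 329.]
(-0.022, 0.022) 0.032 [177. 319.]
(-0.022, 0.022) 0.078 [181. 202.]
(-0.022, 0.022) 0.082 [181. 192.]
(-0.022, 0.022) 0.086 [182. 181.]
```

play_rows(targets=[0,0.007,0,-2,1,-3,-1])

```text
t: 14.75
tool_pos: [0.481, -0.209, 0.032]
orientation: [179.7, -0.2, 7.8]
ft_force: [-6.0, 0.8, 29.4]
width: 0.0436
```

```bash
python3 rv.py
```

```text
[ 0.4809591  -0.20904413  0.03197406] [ 1.79689922e+02 -1.66183783e-01  7.77302369e+00] [-6.0408893   0.78240095 29.44314757]
[ 0.005  0.004 -0.003] [-3.  2.]
```

Now it is clearly resting on the step: +29 N, and z no longer drops. I'll relax the push and then open. There is ample room in y.

play_rows(targets=[0,0,0,0,0,0,-1])

```text
t: 14.85
tool_pos: [0.4816, -0.2093, 0.0327]
orientation: [179.6, -0.2, 7.8]
ft_force: [-1.5, -0.3, -0.7]
width: 0.044
```

play_rows(targets=[0,0,0,0,0,0,0.4,0,0,0,0,0,0,0.4,0,0,0,0,0,0,0.4,0,0,0,0,0,0,0.4,0,0,0,0,0,0,0.4])

```text
t: 15.35
tool_pos: [0.4804, -0.2085, 0.0307]
orientation: [179.7, -0.1, 7.8]
ft_force: [0.2, -0.5, 0.3]
width: 0.0659
```

```bash
python3 - <<'E'
from bench import manip
import cv2
print(manip.read_state()["width"])
c=manip.camera("wrist");cv2.imwrite("pics/w11.png",c["pixels"])
E
python3 rv.py
```

```text
0.06587570679255174
[ 0.48035874 -0.2084788   0.03065019] [ 1.79752918e+02 -9.42478014e-02  7.77802277e+00] [0.25423055 0.43769989 0.59752995]
[ 0.004  0.002 -0.003] [-2.4  1.5]
```

View pics/w11.png

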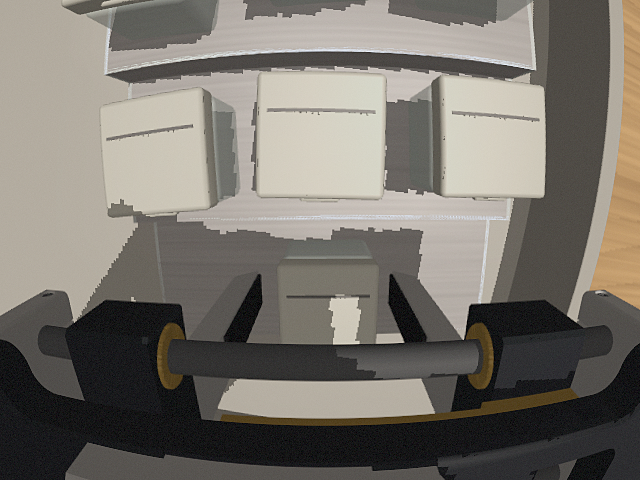

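The jar stands free between the open fingers (261 and 389, jar at 279–377). Retreating straight up.

play_rows(targets=[0,0,0,0,0,10,0.4,0,0,0,0,0,15,0.4,0,0,0,0,0,20,0.4,0,0,0,0,0,25,0.4,0,0,0,0,0,30,0.4])

```text
t: 15.9
tool_pos: [0.4758, -0.2057, 0.1307]
orientation: [-179.8, 0.4, 7.8]
ft_force: [1.7, -0.4, 0.0]
width: 0.0663
```

play_rows(targets=[0,0,0,0,0,30,0.4,0,0,0,0,20,30,0.4,0,0,0,0,40,0,0.4,0,0,0,0,40,0,0.4,0,0,0,0,40,0,0.4])

```text
t: 16.4
tool_pos: [0.4804, -0.0687, 0.2045]
orientation: [179.5, -0.5, 7.2]
ft_force: [0.5, 1.0, -0.2]
width: 0.0658
```

play_rows(targets=[0,0,0,-10,20,0,0.4,0,0,0,0,0,0,0.4,0,0,0,0,0,0,0.4])

```text
t: 16.7
tool_pos: [0.4705, -0.0439, 0.2075]
orientation: [179.5, -0.8, 7.6]
ft_force: [-0.6, -0.4, 0.3]
width: 0.0659
```

```bash
python3 - <<'E'
from bench import manip
from h import *
for n in("side","top"):
    c=manip.camera(n);cv2.imwrite(f"pics/{n}12.png",c["pixels"])
E
python3 rv.py
```

```text
[ 0.47053937 -0.04456556  0.20723307] [179.51249741  -0.73100043   7.52007465] [-0.24423943 -0.22365013 -1.12259682]
[0.007 0.014 0.001] [   7.5 -162.4]
```

View pics/side12.png

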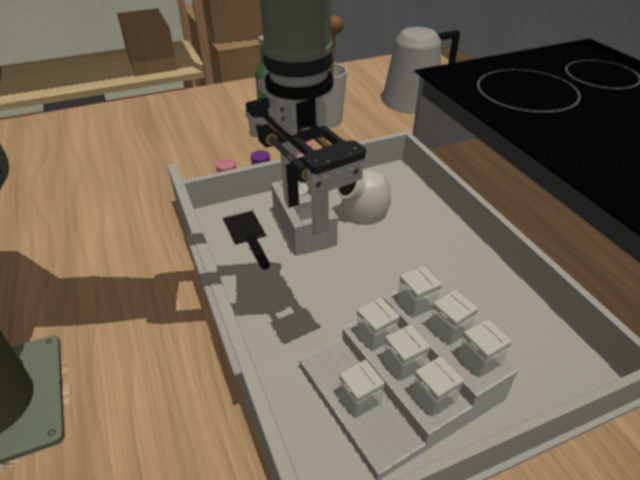

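View pics/top12.png

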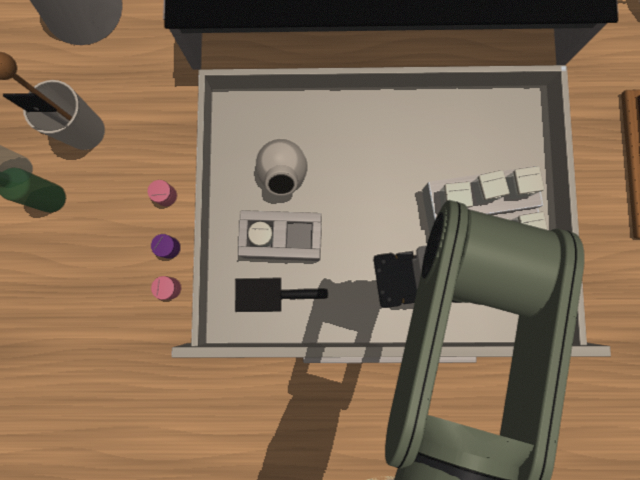

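The square jar stands upright on the lowest step (side view, 362,387), and the other six jars have not moved. The round jar is still sunk (top view, 260,233) and the square well is empty. The arm is clear of everything, so I'm handing in.

```bash
python3 -c "
from bench import manip
print(manip.finish_job())"
```

```text
the job is handed in; nothing more can be done
None
```

I pressed the square jar until its well released it, lifted it out, and set it upright on the riser's empty lowest step. The job was handed in at about 17 s of the 51 s allowed.

**Last checks:** The side and top pictures show the square jar standing on the lowest step and the square well empty. The round jar is still sunk, the six riser jars are in place, and the arm is clear of everything.

**What disagreed:**
- **Fingertip height:** the visible fingertips were about 20 mm above the reported TCP. The side and wrist views agreed on this, so I set the press and grip heights from where the fingers touched the lid.
- **Press force:** it read only about 3.5 N at roughly 8 mm depth, below the 4–6 N given, but the jar still popped up as expected.
- **Set-down force:** the force reading did not show contact at first. A final 3 mm push to confirm it briefly read 29 N at the wrist, through the held jar, which is firmer than I intended. I relaxed that push before opening the fingers.

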